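Set the label reader over the jar slide and pass a jar through

TASK

Set up the label reader: swing its arm out so that it stands square across the slide lane, and tilt the scan head to 30 degrees nose down (its side line on the red stripe). Then, with the reader set and let go, slide the blue sled with its jar along the lane under the head, right up against the red end stop; the gripper does not fit under the head, so let go of the sled half way and take it again by its other post. Keep the sled down in the lane with the jar in its nest, leave the reader as set, and do not disturb anything else.

Things in the scene. Friction and masses are not known exactly. Their poses are not given: they have to be found in the camera images.
- lane: fixed straight metal slideway, 560 mm long along its y, 100 mm wide; origin: centre of its underside, on the table. Floor 6 mm thick; side rails 8 mm thick, 22 mm high, 84 mm apart inside. Red end stop, 30 mm high, at the +y (output) end, inner face at y = +270 mm; steel stop at the input end, inner face at y = -270 mm. Its x points away from the robot, to the reader stand
- sled: loose blue carrier in the lane, 200 mm long along its y, 78 mm wide, base 10 mm thick, 0.4 kg; origin: centre of its underside. A grip post near each end; between them a nest for the lying jar: side strips (tops 26 mm above the underside) and end walls at y = -62 and +62 mm (tops 32 mm). Against the red stop its origin is at y = +170 mm of the lane
- rear_post (a point): black upright round post on the sled at its y = -85 mm (input side), 26 mm in diameter, from 10 to 90 mm above the sled's underside (top about 96 mm above the table). This point is on its axis, 15 mm below its top
- front_post (a point): the same kind of post on the sled at its y = +85 mm (output side); point on its axis, 15 mm below its top
- jar: loose glass jar of yellow fruit with white lid, 64 mm in diameter, 110 mm long, 0.3 kg, lying along its y in the sled's nest. Origin: middle of its axis, about 45 mm above the sled's underside; its top is about 83 mm above the table
- swivel_axis (a point): point on the vertical swivel axis of the reader's fixed stand, 190 mm above the table, the height of the tilt hinge. Swivel collar 48 mm in diameter, top at 206 mm; foot 90 x 110 mm, which may stand askew (use only the position of this point)
- tilt_hinge (a point): middle of the reader's tilt hinge, at the outer end of the swivel arm, 100 mm from the swivel axis, 190 mm above the table. Turns with the swivel only; its -x points outward along the arm, z up. The arm is square across the lane, reaching over it, when this x is parallel to the lane's x
- head_mid (a point): centre of the white scan head, a box 104 mm long along this x, 64 mm wide, 30 mm thick; 64 mm outward of the tilt hinge (the head reaches from 12 to 116 mm). -x points to its nose, z out of its top face. A black line runs along its sides
- head_bar (a point): middle of the orange grip bar over the head, same axes as head_mid; 75 mm outward of the tilt hinge along the head and 58 mm above the hinge in the head's z (43 mm above the head's top face). The bar is 14 mm in diameter, 72 mm long along y; two 12 mm posts carry it at y = -30 and +30 mm
- swivel (a joint): swivel of the reader arm about the vertical axis, rad, relative to its foot; grows clockwise seen from above; range -1.5 to 1.5; stiff (about 0.35 N m), stays where it is left. The wanted value depends on how foot and lane stand
- tilt (a joint): tilt of the scan head about the horizontal hinge at the arm's end, rad: 0 = level, positive = nose down; range -0.6 to 0.75; stiff (about 0.45 N m), stays where it is left. At 30 degrees (0.524 rad) the black side line lies on the red stripe fixed to the hinge; the head's lowest edge is then about 120 mm above the table
- jar_a: upright glass jar of fruit, white lid, 66 mm across, 105 mm tall, beyond the input half of the lane; bystander. Origin: centre of its underside
- jar_b: same kind of upright jar, beyond the output half of the lane; bystander. Origin: centre of its underside
- jar_c: same kind of upright jar, on the robot's side of the lane, to the left; bystander. Origin: centre of its underside
- label_roll: white roll of labels standing on its end, 90 mm across, 50 mm high; bystander. Origin: centre of its underside
- lids: stack of white lids, 70 mm across, 45 mm high; bystander. Origin: centre of its underside
- marker: green and black marker, 110 x 18 x 18 mm, lying along its x; bystander. Origin: centre of its underside
There are look-alikes about, which are no part of the job. What is shaped like the jar but green is not meant.

How it is judged:
By the outcome, as a careful person would: the job done as asked, in the order asked, and still so for the second after the job is handed in, with the robot touching nothing.
It also fails if it takes over 67 s, if anything falls off the work surface, if the arm or the gripper's body presses on something with over 40 N, if the wrist force passes 120 N, or if a joint passes its speed limit or range.

ROBOT

A 6-joint arm with a two-finger parallel gripper is mounted at the origin on the work surface. World frame = base frame: x ahead of the robot, y to its left, z up, the work surface at z = 0. Lengths are in m, angles in rad, forces in N, time in s.
With the tool pointing down it reaches from about 0.275 to 0.85 m from the base axis. Payload 19 kg.
Tool frame: the origin (TCP) lies midway between the tips of the shut fingers; the grasp point (between the pads) lies 19 mm behind it; z points along the fingers, y is the line along which they close (so a half turn about z gives the same grasp; the last joint's range is limited). The gripper opens to 85 mm and grips with 20 to 120 N. Pads are 22 mm wide; open, the fingers measure 114 mm over their backs; the gripper's body (76 mm by 85 mm) begins 54 mm behind the grasp point. The pads swing forward as they close: fully open they stand 13 mm farther back than shut.
Start: joints at [-1.245, 0.15, 1.437, -0, 1.554, -0.134], TCP at [0.255, -0.515, 0.231] pointing down, gripper open.
Joint ranges: [-2.8, 2.8], [-0.68, 2.1], [0.12, 2.68], [-1.39, 4.53], [0.16, 2.79], [-2.81, 2.81]. Speed limits (rad/s): [1.89, 1.89, 2.22, 3.01, 3.01, 3.01].

INTERFACE

Orientations are given as a 3x3 rotation matrix whose columns are the frame's x, y, z axes.
In Python, from workcell import robot gives the robot as it stands.
- The arm moves only by the shell command python3 -m pendant 'ROWS' [OPENING]. ROWS is JSON, a list of rows, each a list of 2 entries, a list of its own where there are three numbers: the shift along the tool's x, y, z as a fraction of full scale, then the turn, a rotation vector about the tool's x, y, z as a fraction of full scale. In form: [[[dx, dy, dz], [wx, wy, wz]], ...]. A call has 1 to 20 rows; each row shifts and turns the commanded pose from where the row before left it, along the tool's axes as they then stand; what a row does not reach is not made up. Full scale, the value 1, is 0.2 m for a shift and 8 degrees for a turn. A row lasts 1/10 s, in which the tool goes at most 50 mm and 8.59 degrees, less where a joint would pass 70% of its speed; a pose out of reach is approached as far as the arm can. A call with a number of a shift or a turn outside -1 to 1 is refused whole. A call with a gripper value outside its range is refused whole. OPENING is the closure, from -1 (fully open) to 1 (shut), set as the call begins (- or left out, the last holds). The fingers move at their own pace and stop on an object; the grip force is fixed at half the most. Time passes only in rows, so rows that do not move let the fingers close. It gives the time, the measured TCP pose, the force, the opening and the grip force at its end, in the units of the state.
- robot.read_state(): the state, without advancing time (a new reading comes with each control period).
- robot.grab_frame(name): name is "side" or "top"; returns a dict with "frame" (400x640x3 uint8, red, green, blue), "fx", "fy", "cx", "cy" (pixels), "k1" (the pictures are not rectified: a ray, as slopes to the right and down, at radius r is drawn at 1 + k1 r^2 times it, then the intrinsics apply), "world_to_cam" (4x4, takes a point from world to camera coordinates). Camera axes: x right, y up, looking along -z (the intrinsics and any distortion apply to the point x, -y, -z); pixel columns grow to the right and rows downward; lengths in m; the calibration is good to about 2 mm. A picture is of the moment at which its call begins. There is no depth.
- robot.job_done(): hands the job in; it is judged then, once.
The state is a dict: "t": time; "joint_positions": joint angles; "qd": joint speeds; "joint_torque": joint torques, N m; "tcp_pos": TCP position; "ee_rot": TCP orientation; "force": force on the tool from outside, world axes, zero at the start; "torque": the same for the moment, N m; "width": finger opening in m; "gripper_force": force on a finger pad.
Only numpy, scipy, OpenCV 4.12 (cv2) and the standard library are available. Lean on these libraries where they do the work, as an engineer would, in place of code of your own. Each camera call takes 0.05 s, during which the arm holds its last target. There are 200 camera calls.

## Working session

There is one attempt and no reset: what is moved stays moved. The work goes in short steps, Python scripts to look and compute and a shell command to move; the robot and the scene stay as the last step left them, time stands still between calls to the robot, and variables do not carry over. Pictures are saved under pics/ and viewed, at most 10 in all, crops included, and the job is handed in when it is done.

```bash
mkdir -p pics; ls; cat > h.py <<'E'
import numpy as np, cv2, json
from workcell import robot
def grab(n,fn):
    f=robot.grab_frame(n); cv2.imwrite('pics/'+fn+'.png',f['frame'][:,:,::-1])
    d={k:(np.array(v).tolist() if k=='world_to_cam' else float(v)) for k,v in f.items() if k!='frame'}
    json.dump(d,open(f'cam_{n}.json','w')); return f
def cam(n):
    d=json.load(open(f'cam_{n}.json')); d['W']=np.array(d['world_to_cam']); return d
def proj(n,p):
    d=cam(n); q=d['W']@np.append(p,1); u=np.array([q[0],-q[1]])/-q[2]
    u=u*(1+d['k1']*(u@u)); return np.array([d['fx']*u[0]+d['cx'],d['fy']*u[1]+d['cy']])
def ray(n,px):
    d=cam(n); K=np.array([[d['fx'],0,d['cx']],[0,d['fy'],d['cy']],[0,0,1]])
    u=cv2.undistortPoints(np.array([[px]],float),K,np.array([d['k1'],0,0,0.]))[0,0]
    R=d['W'][:3,:3]; o=-R.T@d['W'][:3,3]; v=R.T@np.array([u[0],-u[1],-1]); return o,v/np.linalg.norm(v)
def atz(n,px,z):
    o,v=ray(n,px); return o+v*(z-o[2])/v[2]
def tri(pa,pb):
    o1,v1=ray('top',pa); o2,v2=ray('side',pb)
    A=np.stack([v1,-v2],1); s=np.linalg.lstsq(A,o2-o1,rcond=None)[0]
    a,b=o1+s[0]*v1,o2+s[1]*v2; return (a+b)/2,np.linalg.norm(a-b)
def crop(fn,x0,y0,w,h,s,out):
    i=cv2.imread('pics/'+fn+'.png')[y0:y0+h,x0:x0+w]; cv2.imwrite('pics/'+out+'.png',cv2.resize(i,None,fx=s,fy=s,interpolation=cv2.INTER_CUBIC))
E
python3 -c "
from h import *
for n in('top','side'):
    f=grab(n,n+'0'); W=f['world_to_cam']; print(n,-W[:3,:3].T@W[:3,3],W[:3,:3].round(2).tolist(),f['fx'],f['k1'])
s=robot.read_state();print(s['t'],s['tcp_pos'],s['ee_rot'],s['width'])"
```

```text
pics
top [ 0.33408325 -0.01965659  1.55786726] [[0.0, -1.0, 0.03], [1.0, 0.0, 0.09], [-0.09, 0.03, 1.0]] 471.85049701914136 -0.028872490671773225
side [ 0.3784896  -1.22177697  1.01454227] [[1.0, -0.09, -0.02], [0.07, 0.57, 0.82], [-0.06, -0.81, 0.58]] 425.78131860130276 -0.09633007770833606
0.1 [ 0.25508955 -0.51507581  0.23074504] [[ 8.96134058e-01  4.43783291e-01 -3.76209611e-04]
 [ 4.43783434e-01 -8.96133469e-01  1.03443632e-03]
 [ 1.21931530e-04 -1.09394921e-03 -9.99999394e-01]] 0.08534354611901569
```

View pics/top0.png

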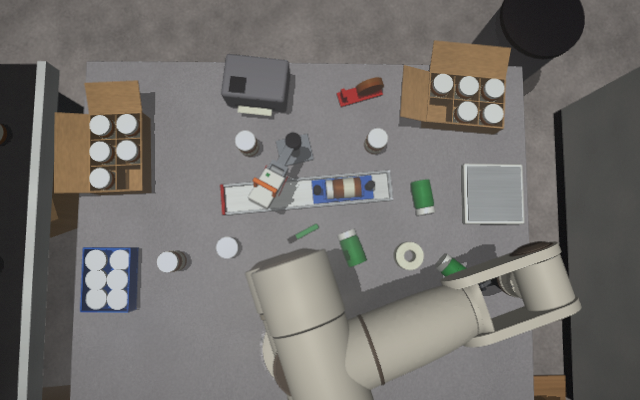

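View pics/side0.png

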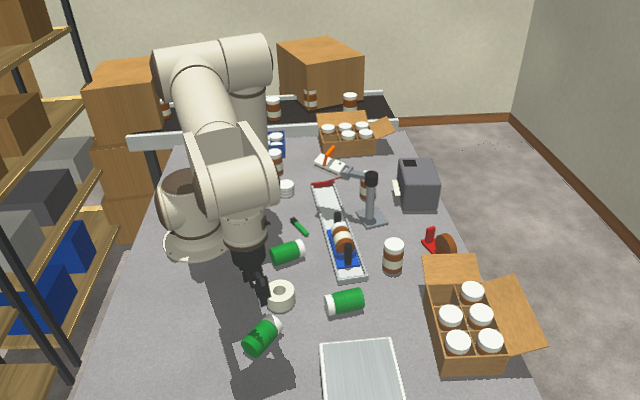

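The top picture shows the lane from its red stop at (222,199) to (390,186). The sled is at its input end, around (343,188), with posts near (317,190) and (370,186). The head is at (267,186) and the swivel at (293,141). The green lying jars at (422,196), (352,248) and (453,266) are look-alikes. The jar meant is the brown/yellow one lying between the posts. I'll check it in enlarged crops.

```bash
python3 -c "
from h import *
crop('top0',210,120,200,105,4,'top0c'); crop('side0',270,130,135,150,4,'side0c')"
```

```text
(no output)
```

View pics/top0c.png

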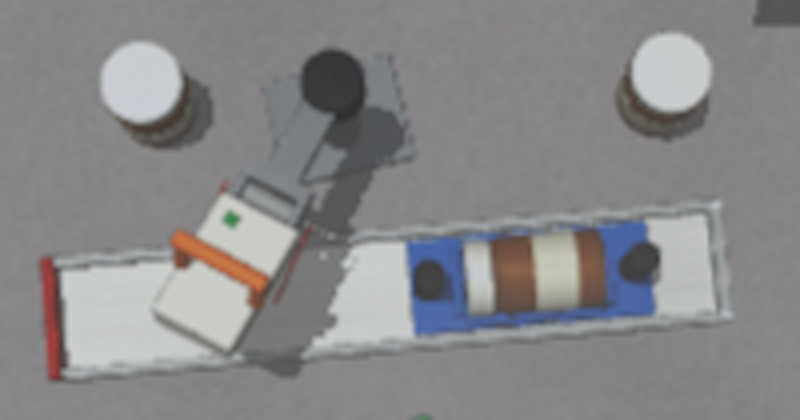

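View pics/side0c.png

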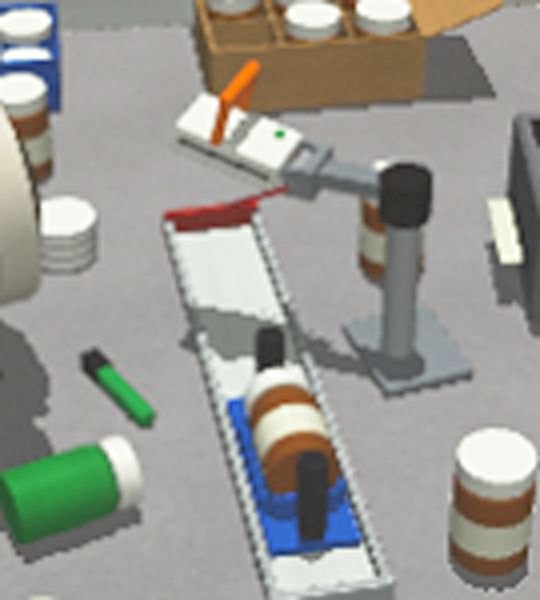

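```bash
cat >> h.py <<'E'
T=lambda x,y:(210+(x+.5)/4-.5,120+(y+.5)/4-.5)
S=lambda x,y:(270+(x+.5)/4-.5,130+(y+.5)/4-.5)
E
python3 -c "
from h import *
np.set_printoptions(precision=4,suppress=True)
for n,p,z in [('farL',(60,262),.022),('farR',(716,206),.022),('nearL',(60,378),.022),('nearR',(728,320),.022),('stopA',(41,258),.03),('stopB',(52,380),.03),('fpost',(430,278),.096),('rpost',(641,260),.096),('swiv',(333,80),.206)]:
    print(n,atz('top',T(*p),z))
print('swiv',tri(T(333,80),S(406,178)))
print('bar A',tri(T(178,239),S(254,68)))
print('bar B',tri(T(267,287),S(221,104)))
print('bar M',tri(T(222,263),S(238,86)))
print('post',tri(T(430,278),S(270,334)), tri(T(641,260),S(314,462)))
"
```

```text
farL [0.5236 0.263  0.022 ]
farR [ 0.5729 -0.2751  0.022 ]
nearL [0.4288 0.261  0.022 ]
nearR [ 0.4784 -0.2839  0.022 ]
stopA [0.5258 0.277  0.03  ]
stopB [0.4267 0.2659 0.03  ]
fpost [ 0.5033 -0.0382  0.096 ]
rpost [ 0.5183 -0.2033  0.096 ]
swiv [0.6353 0.0343 0.206 ]
swiv (array([0.6367, 0.0344, 0.2021]), np.float64(0.0011188542811973927))
bar A (array([0.5116, 0.1376, 0.2648]), np.float64(0.003150406913659757))
bar B (array([0.4773, 0.0761, 0.265 ]), np.float64(0.0005727146705035731))
bar M (array([0.4946, 0.1072, 0.2643]), np.float64(0.002028583466433801))
post (array([ 0.5055, -0.0382,  0.0947]), np.float64(0.003960273991863317)) (array([ 0.5219, -0.2041,  0.0901]), np.float64(0.005522172599380389))
```

The crop confirms the jar: brown bands and a white lid, lying on the blue sled between two black posts. The numbers I'll work with:
- **Lane:** yaw is 5.2°.
- **Swivel:** it stands at (0.636, 0.034).
- **Head:** the arm points to about 152°, and bar radius 159 mm at height 264 mm gives a tilt of about -0.25, which fits the reader's geometry.

Next I'll work out the rows.

```bash
cat >> h.py <<'E'
from scipy.spatial.transform import Rotation as Ro
np.set_printoptions(precision=4,suppress=True)
SW=np.array([.636,.0344,.190]); LY=np.deg2rad(5.2)
def barpose(az,th,back=0.):   # tool pose gripping the bar; back = retreat along tool z
    u=np.array([np.cos(az),np.sin(az),0]); z=np.array([0,0,1.])
    ho=np.cos(th)*u-np.sin(th)*z; hz=np.cos(th)*z+np.sin(th)*u
    b=SW+.1*u+.075*ho+.058*hz
    y=-ho; tz=-hz; R=np.stack([np.cross(y,tz),y,tz],1)
    return R,b+tz*(.019-back)
def cur():
    s=robot.read_state(); return np.array(s['ee_rot']).reshape(3,3),np.array(s['tcp_pos'])
def step(A,B):  # shift in A axes, turn, in units
    return A[0].T@(B[1]-A[1])/.2, Ro.from_matrix(A[0].T@B[0]).as_rotvec(degrees=True)/8
def go(A,B):
    print('turn',step(A,B)[1],'| shift in new axes',B[0].T@(B[1]-A[1])/.2)
E
python3 -c "
from h import *
C=cur(); a=np.deg2rad(152); Q=barpose(a,-.25,.08); G=barpose(a,-.25)
print('raise then'); up=(C[0],C[1]+[0,0,.15]); go(up,Q); print(Q[1],G[1],step(Q,G))
"
```

```text
raise then
turn [ 1.7249 -0.5603 -4.4328] | shift in new axes [ 3.3199 -0.2439  0.3558]
[0.5095 0.1016 0.3239] [0.4921 0.1109 0.2463] (array([0. , 0. , 0.4]), array([0., 0., 0.]))
```

```bash
python3 -m pendant '[[[0,0,-0.19],[0,0,0]],[[0,0,-0.19],[0,0,0]],[[0,0,-0.19],[0,0,0]],[[0,0,-0.18],[0,0,0]],[[0,0,0],[0.287,-0.093,-0.739]],[[0,0,0],[0.287,-0.093,-0.739]],[[0,0,0],[0.287,-0.093,-0.739]],[[0,0,0],[0.287,-0.093,-0.739]],[[0,0,0],[0.287,-0.093,-0.739]],[[0,0,0],[0.287,-0.093,-0.739]],[[0.15,0,0],[0,0,0]],[[0.15,0,0],[0,0,0]],[[0.15,0,0],[0,0,0]],[[0.15,0,0],[0,0,0]],[[0.15,0,0],[0,0,0]],[[0.15,0,0],[0,0,0]],[[0.15,0,0],[0,0,0]],[[0.15,0,0],[0,0,0]]]' -1
python3 -c "
from h import *
Q=barpose(np.deg2rad(152),-.25,.08); go(cur(),Q)"
```

```text
t: 1.9
tcp_pos: [0.3682, -0.3022, 0.3809]
ee_rot: [[0.469, 0.856, -0.218], [0.883, -0.455, 0.116], [-0.0, -0.247, -0.969]]
force: [0.5, 0.2, -1.2]
width: 0.0854
gripper_force: 0.0
turn [ 0.0056  0.0023 -0.0003] | shift in new axes [ 2.1146 -0.2433  0.3566]
```

```bash
python3 -m pendant '[[[0.16,-0.024,0],[0,0,0]],[[0.16,-0.024,0],[0,0,0]],[[0.16,-0.024,0],[0,0,0]],[[0.16,-0.024,0],[0,0,0]],[[0.16,-0.024,0],[0,0,0]],[[0.16,-0.024,0],[0,0,0]],[[0.16,-0.024,0],[0,0,0]],[[0.16,-0.024,0],[0,0,0]],[[0.16,-0.024,0],[0,0,0]],[[0.16,-0.024,0],[0,0,0]],[[0.16,0,0],[0,0,0]],[[0.16,0,0],[0,0,0]],[[0.16,0,0],[0,0,0]],[[0,0,0.12],[0,0,0]],[[0,0,0.12],[0,0,0]],[[0,0,0.12],[0,0,0]],[[0,0,0],[0,0,0]]]'
python3 -c "
from h import *
Q=barpose(np.deg2rad(152),-.25,.0); go(cur(),Q)
grab('top','top1');grab('side','side1')
a=cv2.imread('pics/top1.png')[120:225,210:330];b=cv2.imread('pics/side1.png')[110:215,260:380]
cv2.imwrite('pics/m1.png',cv2.resize(np.hstack([a,b]),None,fx=3.3,fy=3.3,interpolation=cv2.INTER_CUBIC))"
```

```text
t: 3.6
tcp_pos: [0.5052, 0.0944, 0.3205]
ee_rot: [[0.469, 0.855, -0.222], [0.883, -0.455, 0.115], [-0.002, -0.25, -0.968]]
force: [-0.3, -0.1, 0.4]
width: 0.0857
gripper_force: 0.0
turn [-0.0198  0.0182 -0.0006] | shift in new axes [ 0.0421 -0.0023  0.3831]
```

View pics/m1.png

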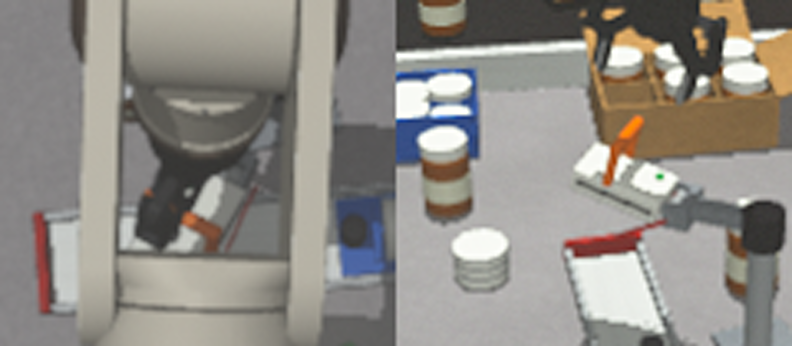

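The gripper stands over the bar, which is on the line between the fingers in both views. I'll go down and close.

```bash
python3 -m pendant '[[[0.02,0,0.05],[0,0,0]],[[0.02,0,0.06],[0,0,0]],[[0,0,0.06],[0,0,0]],[[0,0,0.06],[0,0,0]],[[0,0,0.06],[0,0,0]],[[0,0,0.05],[0,0,0]],[[0,0,0.04],[0,0,0]],[[0,0,0],[0,0,0]],[[0,0,0],[0,0,0]]]'
python3 -m pendant '[[[0,0,0],[0,0,0]],[[0,0,0],[0,0,0]],[[0,0,0],[0,0,0]],[[0,0,0],[0,0,0]],[[0,0,0],[0,0,0]],[[0,0,0],[0,0,0]],[[0,0,0],[0,0,0]],[[0,0,0],[0,0,0]]]' 1
python3 -c "
from h import *
Q=barpose(np.deg2rad(152),-.25,.0); go(cur(),Q)
a=np.deg2rad(152);b=np.deg2rad(185.2)
print('swing/20',step(barpose(a,-.25),barpose(a+(b-a)/20,-.25)))
print('tilt/20',step(barpose(b,-.25),barpose(b,-.25+.774/20)))"
```

```text
t: 4.6
tcp_pos: [0.4936, 0.1099, 0.2496]
ee_rot: [[0.469, 0.856, -0.217], [0.883, -0.455, 0.115], [-0.0, -0.246, -0.969]]
force: [0.3, 1.2, 0.3]
width: 0.0856
gripper_force: 0.0
t: 5.4
tcp_pos: [0.4921, 0.1109, 0.2506]
ee_rot: [[0.468, 0.856, -0.22], [0.884, -0.453, 0.117], [0.0, -0.249, -0.968]]
force: [-17.9, 6.6, 16.4]
width: 0.0118
gripper_force: 59.0
turn [-0.0122  0.0017  0.0107] | shift in new axes [0.0001 0.0053 0.0208]
swing/20 (array([-0.0236,  0.0003, -0.0001]), array([ 0.    , -0.0513, -0.201 ]))
tilt/20 (array([ 0.    , -0.0073,  0.0147]), array([-0.2772,  0.    ,  0.    ]))
```

The bar is gripped at 59 N with about 25 N of side strain. I'll relieve that along tool -y before swinging.

```bash
for i in 1; do python3 -m pendant '[[[0,-0.01,0],[0,0,0]],[[0,0,0],[0,0,0]],[[0,0,0],[0,0,0]]]'; done
python3 -c "
from h import *
s=robot.read_state();R,p=cur();print('F tool',R.T@s['force'],'M tool',R.T@s['torque'])"
```

```text
t: 5.7
tcp_pos: [0.4915, 0.1112, 0.2504]
ee_rot: [[0.469, 0.856, -0.218], [0.883, -0.454, 0.116], [0.0, -0.247, -0.969]]
force: [-4.5, 3.2, 7.6]
width: 0.0119
gripper_force: 59.3
F tool [ 0.6995 -7.1733 -6.029 ] M tool [ 1.1791  0.0594 -0.0319]
```

```bash
python3 -m pendant '[[[-0.0236,0,0],[0,-0.051,-0.201]],[[-0.0236,0,0],[0,-0.051,-0.201]],[[-0.0236,0,0],[0,-0.051,-0.201]],[[-0.0236,0,0],[0,-0.051,-0.201]],[[-0.0236,0,0],[0,-0.051,-0.201]],[[-0.0236,0,0],[0,-0.051,-0.201]],[[-0.0236,0,0],[0,-0.051,-0.201]],[[-0.0236,0,0],[0,-0.051,-0.201]],[[-0.0236,0,0],[0,-0.051,-0.201]],[[-0.0236,0,0],[0,-0.051,-0.201]],[[-0.0236,0,0],[0,-0.051,-0.201]],[[-0.0236,0,0],[0,-0.051,-0.201]],[[-0.0236,0,0],[0,-0.051,-0.201]],[[-0.0236,0,0],[0,-0.051,-0.201]],[[-0.0236,0,0],[0,-0.051,-0.201]],[[-0.0236,0,0],[0,-0.051,-0.201]],[[-0.0236,0,0],[0,-0.051,-0.201]],[[-0.0236,0,0],[0,-0.051,-0.201]],[[-0.0236,0,0],[0,-0.051,-0.201]],[[-0.0236,0,0],[0,-0.051,-0.201]]]'
python3 -m pendant '[[[0,0,0],[0,0,0]],[[0,0,0],[0,0,0]]]'
python3 -c "
from h import *
s=robot.read_state();R,p=cur();print('F tool',R.T@s['force'],'M tool',R.T@s['torque'])
go(cur(),barpose(np.deg2rad(185.2),-.25))"
```

```text
t: 7.7
tcp_pos: [0.4726, 0.0199, 0.2498]
ee_rot: [[-0.092, 0.965, -0.244], [0.996, 0.089, -0.022], [0.0, -0.245, -0.969]]
force: [5.5, 3.4, -1.1]
width: 0.0122
gripper_force: 58.7
t: 7.9
tcp_pos: [0.4726, 0.0197, 0.2497]
ee_rot: [[-0.09, 0.965, -0.244], [0.996, 0.087, -0.023], [-0.0, -0.245, -0.969]]
force: [6.3, -0.0, -2.3]
width: 0.012
gripper_force: 58.8
F tool [-0.579   6.6231  0.7401] M tool [-1.0888 -0.236  -0.1504]
turn [ 0.0148  0.0021 -0.0048] | shift in new axes [-0.001   0.0092  0.0151]
```

```bash
python3 -c "
from h import *
R,p=cur(); b=np.deg2rad(185.2);u=np.array([np.cos(b),np.sin(b),0]);H=SW+.101*u
for d in (.774/20,):
    q=Ro.from_rotvec(np.cross([0,0,1],u)*d).as_matrix()
    print(step((R,p),(q@R,H+q@(p-H))))"
```

```text
(array([-0.    , -0.0079,  0.0148]), array([-0.2772,  0.0002,  0.0001]))
```

```bash
python3 -m pendant '[[[0,-0.0078,0.0148],[-0.277,0,0]],[[0,-0.0078,0.0148],[-0.277,0,0]],[[0,-0.0078,0.0148],[-0.277,0,0]],[[0,-0.0078,0.0148],[-0.277,0,0]],[[0,-0.0078,0.0148],[-0.277,0,0]],[[0,-0.0078,0.0148],[-0.277,0,0]],[[0,-0.0078,0.0148],[-0.277,0,0]],[[0,-0.0078,0.0148],[-0.277,0,0]],[[0,-0.0078,0.0148],[-0.277,0,0]],[[0,-0.0078,0.0148],[-0.277,0,0]],[[0,-0.0078,0.0148],[-0.277,0,0]],[[0,-0.0078,0.0148],[-0.277,0,0]],[[0,-0.0078,0.0148],[-0.277,0,0]],[[0,-0.0078,0.0148],[-0.277,0,0]],[[0,-0.0078,0.0148],[-0.277,0,0]],[[0,-0.0078,0.0148],[-0.277,0,0]],[[0,-0.0078,0.0148],[-0.277,0,0]],[[0,-0.0078,0.0148],[-0.277,0,0]],[[0,-0.0078,0.0148],[-0.277,0,0]],[[0,-0.0078,0.0148],[-0.277,0,0]]]'
python3 -m pendant '[[[0,0,0],[0,0,0]],[[0,0,0],[0,0,0]]]'
python3 -c "
from h import *
s=robot.read_state();R,p=cur();print('F tool',R.T@s['force'],'M tool',R.T@s['torque'])
go(cur(),barpose(np.deg2rad(185.2),.524))
grab('side','side2');grab('top','top2')
a=cv2.imread('pics/top2.png')[120:225,210:330];b=cv2.imread('pics/side2.png')[130:235,265:385]
cv2.imwrite('pics/m2.png',cv2.resize(np.hstack([a,b]),None,fx=3.3,fy=3.3,interpolation=cv2.INTER_CUBIC))"
```

```text
t: 9.9
tcp_pos: [0.449, 0.0176, 0.1893]
ee_rot: [[-0.09, 0.861, 0.501], [0.996, 0.078, 0.045], [-0.0, 0.503, -0.864]]
force: [2.5, 0.8, 1.9]
width: 0.0119
gripper_force: 59.0
t: 10.1
tcp_pos: [0.4488, 0.0178, 0.1889]
ee_rot: [[-0.09, 0.862, 0.499], [0.996, 0.077, 0.045], [0.0, 0.501, -0.865]]
force: [9.6, 3.1, -5.2]
width: 0.0121
gripper_force: 58.8
F tool [2.2686 5.874  9.4698] M tool [-0.6105  0.1625 -0.1771]
turn [ 0.0081  0.0017 -0.0069] | shift in new axes [-0.002   0.0083  0.0202]
```

View pics/m2.png

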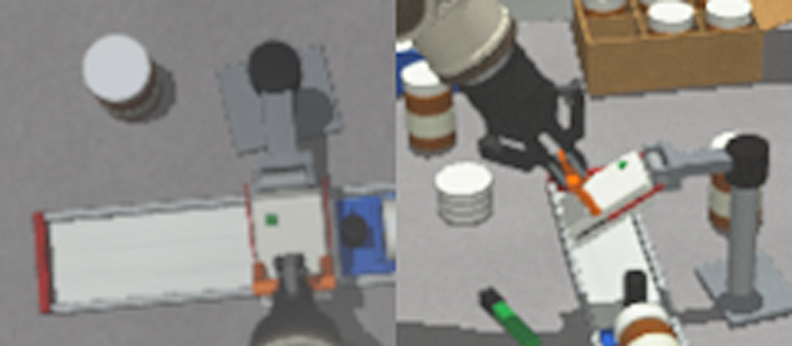

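The head lies nose down with its black line over the red stripe in the side view, and the arm is square across the lane in the top view. I'll let go, back off and check it clear of the gripper.

```bash
python3 -m pendant '[[[0,0,0],[0,0,0]],[[0,0,0],[0,0,0]],[[0,0,0],[0,0,0]],[[0,0,0],[0,0,0]],[[0,0,0],[0,0,0]],[[0,0,0],[0,0,0]],[[0,0,-0.1],[0,0,0]],[[0,0,-0.2],[0,0,0]],[[0,0,-0.2],[0,0,0]],[[0,0,-0.2],[0,0,0]],[[0,0,-0.2],[0,0,0]],[[0,0,0],[0,0,0]]]' -1
python3 -c "
from h import *
grab('side','side3');grab('top','top3')
a=cv2.imread('pics/top3.png')[130:225,240:330];b=cv2.imread('pics/side3.png')[150:245,305:395]
cv2.imwrite('pics/m3.png',cv2.resize(np.hstack([a,b]),None,fx=4.4,fy=4.4,interpolation=cv2.INTER_CUBIC))"
```

```text
t: 11.4
tcp_pos: [0.368, 0.0087, 0.3504]
ee_rot: [[-0.09, 0.864, 0.496], [0.996, 0.079, 0.043], [-0.002, 0.498, -0.867]]
force: [0.1, 0.7, -0.1]
width: 0.0853
gripper_force: 0.0
```

View pics/m3.png

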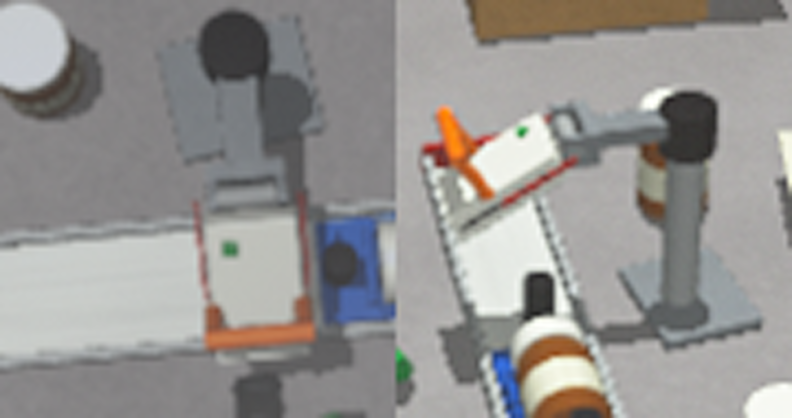

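```bash
python3 -c "
from h import *
t=lambda x,y:(240+(x+.5)/4.4-.5,130+(y+.5)/4.4-.5)
s=lambda x,y:(305+(x-396+.5)/4.4-.5,150+(y+.5)/4.4-.5)
A=atz('top',t(207,339),.203);B=atz('top',t(315,332),.203);print(A,B,np.rad2deg(np.arctan2(*(A-B)[:2])),(A+B)/2)
print(tri(t(207,339),s(445,115)),tri(t(315,332),s(486,192)))
u=np.array([np.cos(np.deg2rad(185.2)),np.sin(np.deg2rad(185.2)),0]);print('want mid',SW+.194*u)
# line of head sides top: hinge corners
C=atz('top',t(203,205),.19+.013);D=atz('top',t(302,205),.19+.013);print(C,D)
"
```

```text
[0.4398 0.0506 0.203 ] [ 0.4447 -0.0199  0.203 ] -3.948086094518407 [0.4422 0.0154 0.203 ]
(array([0.4408, 0.0508, 0.1998]), np.float64(0.001471829797919981)) (array([ 0.4576, -0.0201,  0.1704]), np.float64(0.020539176667117374))
want mid [0.4428 0.0168 0.19  ]
[0.5281 0.0541 0.203 ] [ 0.5285 -0.011   0.203 ]
```

The reader is set: bar middle at (0.442, 0.015) against (0.443, 0.017) wanted, and the black line runs along the red stripe. Next is the rear post. I'll lean the tool so its wrist stays away from the head.

```bash
cat >> h.py <<'E'
lx=np.array([np.cos(LY),np.sin(LY),0]); ly=np.array([-np.sin(LY),np.cos(LY),0]); LC=np.array([.501,-.004,0])
def postpose(pt,lean,up=0.):
    l=np.deg2rad(lean); tz=np.array([0,0,-np.cos(l)])+np.sin(l)*ly
    R=np.stack([np.cross(lx,tz),lx,tz],1); return R,np.array(pt)+tz*.019+[0,0,up]
RP=np.array([.5185,-.2054,.081])
E
python3 -c "
from h import *
P=postpose(RP,12,.1);C=cur();print(P[1]);go(C,P)
Q=postpose(RP,12);print('down',step(P,Q)[0])"
```

```text
[ 0.5181 -0.2015  0.1624]
turn [3.6973 1.466  0.3852] | shift in new axes [-1.2838  0.6526  0.6683]
down [-0.104   0.      0.4891]
```

```bash
python3 -m pendant '[[[0,0,0],[0.739,0.293,0.077]],[[0,0,0],[0.739,0.293,0.077]],[[0,0,0],[0.739,0.293,0.077]],[[0,0,0],[0.739,0.293,0.077]],[[0,0,0],[0.739,0.293,0.077]],[[-0.16,0.04,0],[0,0,0]],[[-0.16,0.04,0],[0,0,0]],[[-0.16,0.07,0],[0,0,0]],[[-0.16,0.1,0],[0,0,0]],[[-0.16,0.1,0],[0,0,0]],[[-0.16,0.1,0],[0,0,0]],[[-0.16,0.1,0],[0,0,0]],[[-0.16,0.1,0.13],[0,0,0]],[[0,0,0.13],[0,0,0]],[[0,0,0.13],[0,0,0]],[[0,0,0.13],[0,0,0]],[[0,0,0.13],[0,0,0]],[[0,0,0],[0,0,0]],[[0,0,0],[0,0,0]]]'
python3 -c "
from h import *
go(cur(),postpose(RP,12,.1));go(cur(),postpose(RP,12,0))"
```

```text
t: 13.4
tcp_pos: [0.5175, -0.2009, 0.1658]
ee_rot: [[-0.089, 0.996, -0.02], [0.974, 0.092, 0.208], [0.209, -0.001, -0.978]]
force: [-0.1, -0.6, 0.5]
width: 0.0854
gripper_force: 0.0
turn [-0.0098 -0.0058  0.0056] | shift in new axes [-0.0067  0.0031  0.0159]
turn [-0.0098 -0.0058  0.0056] | shift in new axes [-0.1106  0.0031  0.5049]
```

```bash
python3 -m pendant '[[[-0.022,0.003,0.1],[0,0,0]],[[-0.022,0,0.1],[0,0,0]],[[-0.022,0,0.1],[0,0,0]],[[-0.022,0,0.1],[0,0,0]],[[-0.022,0,0.1],[0,0,0]],[[0,0,0],[0,0,0]],[[0,0,0],[0,0,0]]]'
python3 -m pendant '[[[0,0,0],[0,0,0]],[[0,0,0],[0,0,0]],[[0,0,0],[0,0,0]],[[0,0,0],[0,0,0]],[[0,0,0],[0,0,0]],[[0,0,0],[0,0,0]],[[0,0,0],[0,0,0]],[[0,0,0],[0,0,0]]]' 1
python3 -c "
from h import *
s=robot.read_state();R,p=cur();print('F tool',R.T@s['force']);go(cur(),postpose(RP,12))
T=postpose(LC+ly*-.062+[0,0,.081],12); print('to halfway',R.T@(T[1]-p)/.2)
print('lane y axis in tool',R.T@ly)"
```

```text
t: 14.1
tcp_pos: [0.5187, -0.2022, 0.0647]
ee_rot: [[-0.089, 0.996, -0.018], [0.974, 0.091, 0.207], [0.207, 0.0, -0.978]]
force: [-0.1, -0.7, 0.3]
width: 0.0856
gripper_force: 0.0
t: 14.9
tcp_pos: [0.5184, -0.202, 0.064]
ee_rot: [[-0.089, 0.996, -0.019], [0.974, 0.091, 0.207], [0.208, 0.0, -0.978]]
force: [-1.2, -1.2, 7.0]
width: 0.0249
gripper_force: 58.7
F tool [ 0.3698 -1.3006 -7.0817]
turn [0.0019 0.0022 0.0045] | shift in new axes [ 0.001  -0.0012  0.0084]
to halfway [0.6865 0.0033 0.1539]
lane y axis in tool [0.9782 0.0006 0.2076]
```

The rear post is gripped at 25 mm. I'll slide the sled 140 mm along the lane.

```bash
python3 -m pendant '[[[0.024,0,0.0052],[0,0,0]],[[0.049,0,0.0104],[0,0,0]],[[0.049,0,0.0104],[0,0,0]],[[0.049,0,0.0104],[0,0,0]],[[0.049,0,0.0104],[0,0,0]],[[0.049,0,0.0104],[0,0,0]],[[0.049,0,0.0104],[0,0,0]],[[0.049,0,0.0104],[0,0,0]],[[0.049,0,0.0104],[0,0,0]],[[0.049,0,0.0104],[0,0,0]],[[0.049,0,0.0104],[0,0,0]],[[0.049,0,0.0104],[0,0,0]],[[0.049,0,0.0104],[0,0,0]],[[0.049,0,0.0104],[0,0,0]],[[0.024,0,0.0052],[0,0,0]],[[0,0,0],[0,0,0]],[[0,0,0],[0,0,0]]]'
python3 -c "
from h import *
s=robot.read_state();R,p=cur();print('F tool',R.T@s['force']);g=p-.019*R[:,2];d=g-LC;print('lane xy of grip',d@lx,d@ly,g[2])
grab('top','top4');grab('side','side4')
a=cv2.imread('pics/top4.png')[130:225,240:330];b=cv2.imread('pics/side4.png')[150:245,305:395]
cv2.imwrite('pics/m4.png',cv2.resize(np.hstack([a,b]),None,fx=4.4,fy=4.4,interpolation=cv2.INTER_CUBIC))"
```

```text
t: 16.6
tcp_pos: [0.5057, -0.0619, 0.064]
ee_rot: [[-0.09, 0.996, -0.019], [0.974, 0.091, 0.208], [0.209, 0.001, -0.978]]
force: [-0.3, 4.7, 7.4]
width: 0.0245
gripper_force: 59.1
F tool [ 6.1139  0.1456 -6.2268]
lane xy of grip -0.0005554724741685842 -0.062025401794182325 0.08259740209196192
```

View pics/m4.png

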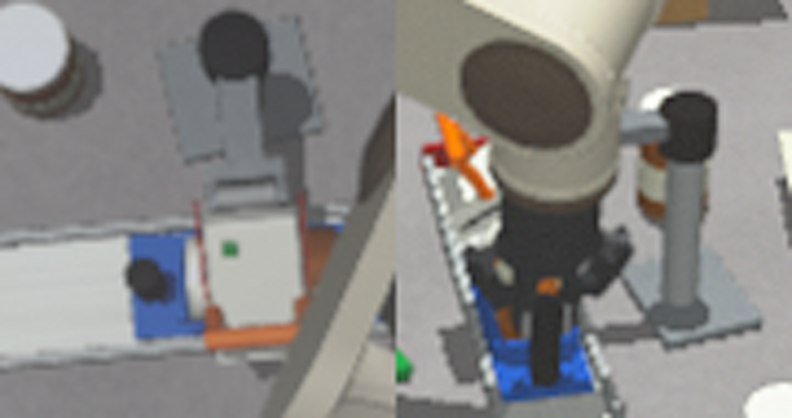

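The sled is half way, with its front post out beyond the head at crop (147,279). The reader's pixels are unchanged. I'll let go, back up clear and cross over the head.

```bash
python3 -m pendant '[[[0,0,0],[0,0,0]],[[0,0,0],[0,0,0]],[[0,0,0],[0,0,0]],[[0,0,0],[0,0,0]],[[0,0,0],[0,0,0]],[[0,0,0],[0,0,0]],[[0,0,-0.1],[0,0,0]],[[0,0,-0.15],[0,0,0]],[[0,0,-0.18],[0,0,0]],[[0,0,-0.18],[0,0,0]],[[0,0,-0.18],[0,0,0]],[[0,0,-0.18],[0,0,0]],[[0,0,-0.18],[0,0,0]],[[0,0,-0.18],[0,0,0]],[[0,0,-0.12],[0,0,0]],[[0,0,0],[0,0,0]]]' -1
python3 -c "
from h import *
F=LC+ly*.108+lx*-.0005+[0,0,.081]; print(F)
t=lambda x,y:(240+(x+.5)/4.4-.5,130+(y+.5)/4.4-.5)
print('seen',atz('top',t(148,279),.096))
P=postpose(F,-12,.24);Q=postpose(F,-12);go(cur(),P);print(P[1],step(P,Q)[0],cur()[1])"
```

```text
t: 18.3
tcp_pos: [0.5115, -0.1232, 0.3501]
ee_rot: [[-0.089, 0.996, -0.015], [0.975, 0.091, 0.205], [0.206, 0.003, -0.979]]
force: [0.3, 0.3, -0.9]
width: 0.0853
gripper_force: 0.0
[0.4907 0.1035 0.081 ]
seen [0.4905 0.0982 0.096 ]
turn [ 0.0245 -2.9837  0.0007] | shift in new axes [ 1.1435 -0.0009  0.0007]
[0.4911 0.0996 0.3024] [0.2495 0.     1.1738] [ 0.5115 -0.1232  0.3501]
```

```bash
python3 -m pendant '[[[0,0,0],[0,-0.746,0]],[[0,0,0],[0,-0.746,0]],[[0,0,0],[0,-0.746,0]],[[0,0,0],[0,-0.746,0]],[[0.16,0,0],[0,0,0]],[[0.16,0,0],[0,0,0]],[[0.16,0,0],[0,0,0]],[[0.16,0,0],[0,0,0]],[[0.16,0,0],[0,0,0]],[[0.16,0,0],[0,0,0]],[[0.17,0,0],[0,0,0]],[[0.028,0,0.13],[0,0,0]],[[0.028,0,0.13],[0,0,0]],[[0.028,0,0.13],[0,0,0]],[[0.028,0,0.13],[0,0,0]],[[0.028,0,0.13],[0,0,0]],[[0,0,0],[0,0,0]],[[0,0,0],[0,0,0]]]'
python3 -c "
from h import *
F=LC+ly*.106+lx*-.0005+[0,0,.081]
go(cur(),postpose(F,-12))"
```

```text
t: 20.1
tcp_pos: [0.4906, 0.0985, 0.1679]
ee_rot: [[-0.09, 0.996, 0.018], [0.975, 0.091, -0.205], [-0.206, -0.001, -0.979]]
force: [-0.2, 0.3, 0.8]
width: 0.0855
gripper_force: 0.0
turn [-0.006  -0.017   0.0072] | shift in new axes [0.1048 0.003  0.5171]
```

```bash
python3 -m pendant '[[[0.021,0.003,0.103],[0,0,0]],[[0.021,0,0.103],[0,0,0]],[[0.021,0,0.103],[0,0,0]],[[0.021,0,0.103],[0,0,0]],[[0.021,0,0.1],[0,0,0]],[[0,0,0],[0,0,0]],[[0,0,0],[0,0,0]]]'
python3 -m pendant '[[[0,0,0],[0,0,0]],[[0,0,0],[0,0,0]],[[0,0,0],[0,0,0]],[[0,0,0],[0,0,0]],[[0,0,0],[0,0,0]],[[0,0,0],[0,0,0]],[[0,0,0],[0,0,0]],[[0,0,0],[0,0,0]]]' 1
python3 -c "
from h import *
s=robot.read_state();R,p=cur();print('F tool',R.T@s['force']);g=p-.019*R[:,2];d=g-LC;print('lane xy',d@lx,d@ly,g[2])
print('ly in tool',R.T@ly)"
```

```text
t: 20.8
tcp_pos: [0.492, 0.0982, 0.0646]
ee_rot: [[-0.089, 0.996, 0.02], [0.975, 0.091, -0.205], [-0.206, 0.001, -0.979]]
force: [-0.4, 0.3, 0.5]
width: 0.0853
gripper_force: 0.0
t: 21.6
tcp_pos: [0.4915, 0.0982, 0.0637]
ee_rot: [[-0.089, 0.996, 0.019], [0.975, 0.091, -0.205], [-0.205, 0.0, -0.979]]
force: [-2.0, 0.8, 6.5]
width: 0.0242
gripper_force: 58.5
F tool [-0.3469 -1.8712 -6.5827]
lane xy -0.00016728317662391932 0.10650758439271492 0.08230175570959229
ly in tool [ 0.9787  0.0006 -0.2055]
```

Gripped. I'll slide 135 mm, then creep to contact.

```bash
python3 -m pendant '[[[0.024,0,-0.005],[0,0,0]],[[0.049,0,-0.0103],[0,0,0]],[[0.049,0,-0.0103],[0,0,0]],[[0.049,0,-0.0103],[0,0,0]],[[0.049,0,-0.0103],[0,0,0]],[[0.049,0,-0.0103],[0,0,0]],[[0.049,0,-0.0103],[0,0,0]],[[0.049,0,-0.0103],[0,0,0]],[[0.049,0,-0.0103],[0,0,0]],[[0.049,0,-0.0103],[0,0,0]],[[0.049,0,-0.0103],[0,0,0]],[[0.049,0,-0.0103],[0,0,0]],[[0.049,0,-0.0103],[0,0,0]],[[0.049,0,-0.0103],[0,0,0]],[[0.01,0,-0.002],[0,0,0]],[[0.01,0,-0.002],[0,0,0]],[[0.01,0,-0.002],[0,0,0]]]'
python3 -m pendant '[[[0.005,0,-0.001],[0,0,0]],[[0.005,0,-0.001],[0,0,0]],[[0.005,0,-0.001],[0,0,0]],[[0,0,0],[0,0,0]]]'
python3 -c "
from h import *
s=robot.read_state();R,p=cur();print('F tool',R.T@s['force']);g=p-.019*R[:,2];d=g-LC;print('lane xy',d@lx,d@ly,g[2])"
```

```text
t: 23.3
tcp_pos: [0.4788, 0.2381, 0.0637]
ee_rot: [[-0.089, 0.996, 0.019], [0.974, 0.091, -0.206], [-0.207, 0.0, -0.978]]
force: [1.2, -8.2, 8.2]
width: 0.0245
gripper_force: 58.8
t: 23.7
tcp_pos: [0.4786, 0.2412, 0.0637]
ee_rot: [[-0.089, 0.996, 0.019], [0.974, 0.091, -0.206], [-0.207, 0.0, -0.978]]
force: [0.3, -6.3, 8.2]
width: 0.024
gripper_force: 58.9
F tool [-7.9053 -0.2951 -6.7439]
lane xy -9.575567125085296e-05 0.25014892655723564 0.08232967392192544
```

```bash
for i in 1 2 3; do python3 -m pendant '[[[0.005,0,-0.001],[0,0,0]],[[0.005,0,-0.001],[0,0,0]],[[0,0,0],[0,0,0]]]' | grep -E 'tcp|^force'; done
```

```text
tcp_pos: [0.4784, 0.2432, 0.0637]
force: [0.1, -5.8, 7.7]
tcp_pos: [0.4783, 0.2449, 0.0638]
force: [-0.2, -11.2, 8.9]
tcp_pos: [0.4782, 0.246, 0.0639]
force: [1.7, -18.9, 11.7]
```

The push force has climbed from 6 to 19 N at lane y of about 0.255, where the stop should be, so the sled is against it. I'll release and back off.

```bash
python3 -m pendant '[[[0,0,0],[0,0,0]],[[0,0,0],[0,0,0]],[[0,0,0],[0,0,0]],[[0,0,0],[0,0,0]],[[0,0,0],[0,0,0]],[[0,0,0],[0,0,0]],[[0,0,-0.1],[0,0,0]],[[0,0,-0.15],[0,0,0]],[[0,0,-0.18],[0,0,0]],[[0,0,-0.18],[0,0,0]],[[0,0,-0.18],[0,0,0]],[[0,0,-0.18],[0,0,0]],[[0,0.1,-0.18],[0,0,0]],[[0,0.1,-0.18],[0,0,0]],[[0.1,0,0],[0,0,0]],[[0.2,0,0],[0,0,0]],[[0.2,0,0],[0,0,0]],[[0.1,0,0],[0,0,0]],[[0,0,0],[0,0,0]],[[0,0,0],[0,0,0]]]' -1
python3 -c "
from h import *
grab('top','top5');grab('side','side5')
a=cv2.imread('pics/top5.png')[120:225,210:330];b=cv2.imread('pics/side5.png')[130:235,275:395]
cv2.imwrite('pics/m5.png',cv2.resize(np.hstack([a,b]),None,fx=3.3,fy=3.3,interpolation=cv2.INTER_CUBIC))"
```

```text
t: 26.6
tcp_pos: [0.5018, 0.4228, 0.2983]
ee_rot: [[-0.09, 0.996, 0.018], [0.974, 0.092, -0.205], [-0.206, -0.001, -0.979]]
force: [0.5, -0.5, -0.5]
width: 0.0855
gripper_force: 0.0
```

View pics/m5.png

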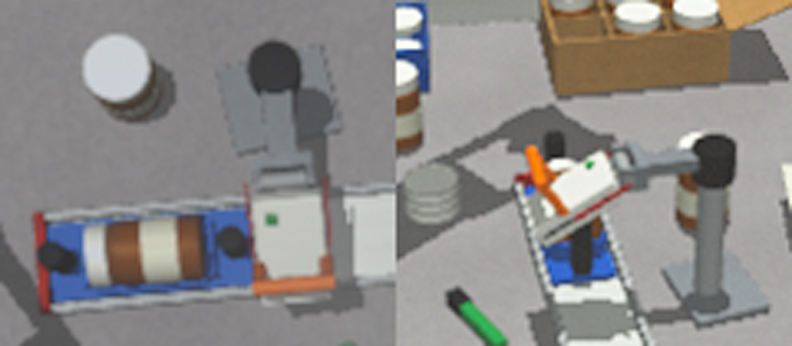

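The sled is flush against the red stop at (45,275), the jar is in its nest, and the reader stands as set. The robot is clear, so I'll hand in.

```bash
python3 -c "
from workcell import robot
print(robot.job_done())"
```

```text
the job is handed in; nothing more can be done
None
```

The job is handed in at about 27 s on the robot's clock: the reader is square across the lane with its head at about 30 degrees nose down, and the sled with its jar in the nest is up against the red stop, by the last pictures and the push force.

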